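# Slide the food pan through the rail mouth onto the warming plate

## Robot

A 6-joint arm with a two-finger parallel gripper is mounted at the origin on the work surface. World frame = base frame: x ahead of the robot, y to its left, z up, the work surface at z = 0. Lengths are in m, angles in degrees, forces in N, time in s.
With the tool pointing down it reaches from about 0.4 to 0.825 m from the base axis. Payload 7 kg.
Tool frame: the origin (TCP) lies at the very end of the fingers, on their centre line; the grasp point (between the pads) lies 19 mm behind it (ctrl.pinch_z is the distance from the TCP to the grasp point, in m); z points along the fingers, x is the direction in which the jaws open and shut, and the axes are right-handed (so a half turn about z gives the same grasp; the last joint's range is limited). The gripper opens to 88 mm and grips with 3 to 60 N. Pads are 19 mm wide; open, the fingers measure 130 mm over their backs; the gripper's body (78 mm by 193 mm) begins 47 mm behind the grasp point.
Start: joints at [-48.753, 20.546, 0.682, 0, -70.136, -16.507], TCP at [0.282, -0.613, 0.227] pointing down, gripper open.
Joint ranges: [-176.03, 176.03], [-82.01, 121.73], [-58.28, 71.71], [-173.87, 95.51], [-174.79, -0.11], [-173.66, 173.66]. Speed limits (degrees/s): [136.94, 136.94, 172.46, 180, 180, 180].

## Interface

Orientations are given as [roll, pitch, yaw] about the fixed x, y, z axes, in that order (R = Rz(yaw) Ry(pitch) Rx(roll)).
In Python, from plant import ctrl gives the robot as it stands.
- The arm moves only by the tool carry_out, never from a script. Its argument "increments" is a list of rows, each a list of 7 numbers: the turn, a rotation vector about the world's x, y, z in degrees, then the shift along the world's x, y, z in mm, then the closure, from 0 (fully open) to 1 (shut). In form: [[ax, ay, az, dx, dy, dz, grip], ...]. A call has 1 to 20 rows; each row is the pose to reach, as a shift and turn from the pose commanded when the call began; what a row does not reach only later rows make up. A row lasts 1/8 s, in which the tool goes at most 62.5 mm and 10.7 degrees, less where a joint would pass 70% of its speed; a pose out of reach is approached as far as the arm can. A call with a gripper value outside its range is refused whole. The fingers move at their own pace and stop on an object; the grip force is fixed at half the most. Time passes only in rows, so rows that repeat a pose let the fingers close. It gives the time, the measured TCP pose, the force and the opening at its end, in the units of the state.
- ctrl.get_obs(): the state, without advancing time (a new reading comes with each control period).
- ctrl.snapshot(name): name is "scene" or "top"; returns a dict with "pixels" (420x560x3 uint8, blue, green, red), "intrinsics" (3x3 intrinsics, pixels), "rvec" (rotation vector, rad) and "tvec" (3), from world to camera coordinates, as OpenCV has them. Camera axes: x right, y down, z forward; pixel columns grow to the right and rows downward; lengths in m; the calibration is good to about 2 mm. A picture is of the moment at which its call begins. There is no depth.
- ctrl.close_job(): hands the job in, once; it reports no verdict.
Trained networks look in a picture, given as the dict that the camera call returned (one of the last four; its "shot" number tells which), for a name from the list of things; names that differ only in an ending like _2 or _b are one class to them, and where a whole thing is asked for, a point or a joint stands for the part that bears it (a point fixed in the world has none). Each returns a list of dicts, best first, with "confidence" (0 to 1); they miss things now and then, are a little off and sometimes report something else, mostly with a low value. They report only what shows in the picture. A call takes as long as a camera call.
- ctrl.search_frame(picture, label): "centre" ([x, y, z] in m, in world coordinates, good to about 4 mm: the middle of the surface that is visible of it).
- ctrl.outline_of(picture, label): "pixels" (420x560 bool, what is visible of it).
The state is a dict: "clock": time; "joint_pos": joint angles; "qvel": joint speeds; "tau": joint torques, N m; "tool_pos": TCP position; "orientation": TCP orientation; "force": force on the tool from outside, world axes, zero at the start; "moment": the same for the moment, N m; "opening": finger opening in m.
Only numpy, scipy, OpenCV 4.12 (cv2) and the standard library are available. Lean on these libraries where they do the work, as an engineer would, in place of code of your own. Each camera call takes 0.05 s, during which the arm holds its last target. There are 200 camera calls.

## Task

Push the little steel pan of corn cakes along the counter with your fingers, in through the narrow mouth between the two thick posts of the warming plate's rail, until the whole pan rests on the black warming plate. Push it only from outside: keep your fingers out of the pan, do not take hold of its rim, and do not lift or tip it. Leave the plates, the sauce bottle and the shaker where they stand.

Things in the scene. Friction and masses are not known exactly. Their poses are not given: they have to be found in the camera images.
- pan: Loose steel pan of six corn cakes (part of it), 0.4-0.85 kg, flat foot; it slides, and stops when the push stops. Rim 176 mm long (own x) by 108 mm wide (own y), corners rounded to 22 mm, top at 45 mm; the 8 mm rim bar stands 5 mm out from the walls. Origin: centre of the underside. Starts before the mouth, up to 60 mm to one side and up to 0.5 rad askew, +x end towards the mouth.
- pan_front (a point): Middle of the pan's +x end (short side), 88 mm from its origin, at counter height.
- pan_back (a point): Middle of the pan's -x end (short side), 88 mm from its origin, at counter height.
- warmer: Fixed built-in warming plate: black glass flush with the counter inside a steel gallery rail 62 mm high. Origin: on the counter midway between the two mouth posts; x axis points level through the mouth onto the plate, roughly along world +y. The mouth is 116 mm clear (4 mm each side of the pan). The far end, at x = 272 mm, is open.
- post_near (a point): Foot centre of the mouth post nearer the robot, at y = +70.5 mm in the warmer's frame. Both mouth posts are upright rounds in black nylon sleeves, 25 mm across, 62 mm high. From each, two 9 mm steel bars (at heights 28 and 52 mm) run out to y = +-130 mm and then along x to x = 272 mm, on 16 mm posts.
- post_far (a point): Foot centre of the mouth post farther from the robot, at y = -70.5 mm in the warmer's frame.
- plate_mid (a point): Centre of the black glass, at x = 140 mm in the warmer's frame. The glass is 240 mm along the warmer's x (20 to 260 mm) and 220 mm along its y, level with the counter. Beyond it, at x = 287 to 337 mm, sits a 12 mm high thermostat panel with a knob 30 mm high.
- plates: Stack of white paper plates, 150 mm across, 32 mm high, to the right of the pan. Origin: centre of the underside.
- bottle: Mustard-yellow squeeze bottle, 52 mm across, 162 mm high, beyond the warming plate. Origin: centre of the underside.
- shaker: Glass shaker with steel cap, 44 mm across, 84 mm high, to the left past the thermostat. Origin: centre of the underside.

How it is judged (in metres and radians):
On the way:
1. the pan is passing through the mouth, midway between the two thick posts (x of pan in the frame of warmer between -0.03 and 0.03 m and y of pan in the frame of warmer between -0.015 and 0.015 m), for 0.1 s.
At the end, for the whole second after the job is handed in: the pan stands flat and still on the counter with its whole length and width on the black glass (2 mm over the glass's edge is allowed), past the mouth posts (x of pan_back in the frame of warmer between 0.018 and 0.262 m and x of pan_front in the frame of warmer between 0.018 and 0.262 m and y of pan_back in the frame of warmer between -0.058 and 0.058 m and y of pan_front in the frame of warmer between -0.058 and 0.058 m and height (world z) of pan below 0.005 m and angle between pan's own z axis and vertical below 0.05 rad and linear speed of pan below 0.01 m/s); the robot touches nothing.
It fails at once if the pan is lifted more than 10 mm (height (world z) of pan above 0.01 m).
It fails at once if the pan is tipped by more than 0.12 rad (angle between pan's own z axis and vertical above 0.12 rad).
It fails at once if the gripper reaches into the pan or takes its rim between the fingers (x of the grasp point in the frame of pan between -0.088 and 0.088 m and y of the grasp point in the frame of pan between -0.054 and 0.054 m and z of the grasp point in the frame of pan below 0.06 m).
It fails at once if the plates, the sauce bottle or the shaker is moved (over 30 mm) or knocked over (distance of any of plates, bottle, shaker from where it was at the start of the episode above 0.03 m or angle between any of bottle, shaker's own z axis and vertical above 0.5 rad).
It also fails if it takes over 64 s, if anything falls off the work surface, if the arm or the gripper's body presses on something with over 40 N, if the wrist force passes 120 N, or if a joint passes its speed limit or range.

## Working session

There is one attempt and no reset: what is moved stays moved. The work goes in short steps, Python scripts to look and compute and a tool call to move; the robot and the scene stay as the last step left them, time stands still between calls to the robot, and variables do not carry over. Pictures are saved under pics/ and viewed, about 8 in all and at most 12, crops included, and the job is handed in when it is done.

Besides the shell and the picture viewer there is one more tool, called as name(argument=value, ...), one argument or row to a line, values as JSON. carry_out: Moves the arm, as the interface text tells. Its arguments: {"type":"object","properties":{"increments":{"type":"array"}},"required":["increments"]}

```bash
ls; mkdir -p pics; python3 - <<'E'
from plant import ctrl
import cv2,numpy as np
o=ctrl.get_obs();print({k:np.round(v,3) for k,v in o.items()},ctrl.pinch_z)
ims=[]
for n in("scene","top"):
    p=ctrl.snapshot(n);cv2.imwrite(f"pics/{n}0.png",p["pixels"])
    R=cv2.Rodrigues(np.array(p["rvec"]))[0];print(n,"cam at",np.round(-R.T@np.array(p["tvec"]).ravel(),3))
    for l in("pan","pan_front","pan_back","warmer","post_near","post_far","plate_mid","plates","bottle","shaker"):
        try:
            print(n,l,[(np.round(d["centre"],3).tolist(),round(d["confidence"],2)) for d in ctrl.search_frame(p,l)[:3]])
        except Exception as e: print(l,e)
E
```

```text
pics
{'clock': np.float64(0.0), 'joint_pos': array([-4.8751e+01,  2.0592e+01,  6.3500e-01, -1.9000e-02, -7.0138e+01,
       -1.6508e+01]), 'qvel': array([-0.016, -0.105, -0.15 , -0.005,  0.026,  0.036]), 'tau': array([ 0.0000e+00, -5.8272e+01,  2.9306e+01,  6.9970e+00,  7.0000e-03,
       -0.0000e+00]), 'tool_pos': array([ 0.282, -0.613,  0.226]), 'orientation': array([-1.79990e+02, -9.50000e-02,  1.14734e+02]), 'force': array([0.219, 0.768, 0.139]), 'moment': array([0.058, 0.011, 0.086]), 'opening': np.float64(0.088)} 0.0188
scene cam at [ 1.313 -0.728  1.286]
scene pan [([0.588, -0.206, 0.036], 0.72)]
scene pan_front [([0.583, -0.207, 0.034], 0.64)]
scene pan_back [([0.59, -0.209, 0.035], 0.56)]
scene warmer [([0.533, 0.129, -0.001], 0.64)]
scene post_near [([0.536, 0.13, 0.003], 0.58)]
scene post_far [([0.532, 0.123, 0.004], 0.55), ([0.588, -0.209, 0.038], 0.44)]
scene plate_mid [([0.53, 0.131, 0.002], 0.69)]
scene plates [([0.578, -0.497, 0.03], 0.91)]
scene bottle [([0.818, 0.0, 0.09], 0.71), ([0.59, -0.209, 0.038], 0.5)]
scene shaker [([0.562, 0.448, 0.055], 0.73), ([0.818, -0.0, 0.09], 0.68)]
top cam at [ 0.564 -0.021  1.234]
top pan [([0.594, -0.2, 0.037], 0.81)]
top pan_front [([0.592, -0.202, 0.038], 0.79)]
top pan_back [([0.589, -0.203, 0.035], 0.68)]
top warmer [([0.536, 0.139, 0.002], 0.86)]
top post_near [([0.539, 0.138, -0.0], 0.82)]
top post_far [([0.533, 0.139, -0.0], 0.66)]
top plate_mid []
top plates [([0.58, -0.496, 0.028], 0.89)]
top bottle [([0.797, 0.018, 0.122], 0.77)]
top shaker [([0.559, 0.452, 0.078], 0.78)]
```

View pics/top0.png

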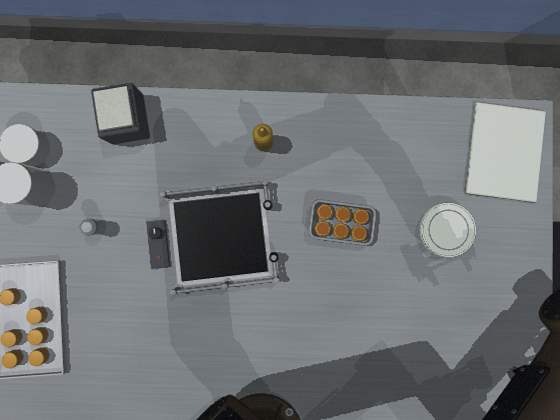

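View pics/scene0.png

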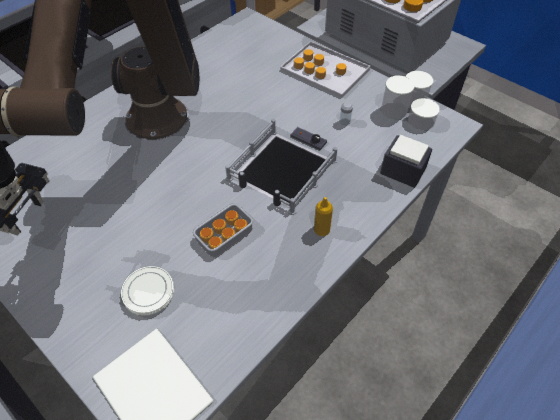

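The top view shows the mouth posts at about (267,204) and (274,257), and the pan at (343,222), askew, with its +x end facing left (world +y). Next I'll fit both geometrically.

```bash
cat > h.py <<'E'
from plant import ctrl
import cv2,numpy as np
def cam(p): return np.array(p["intrinsics"],float),np.array(p["rvec"],float).reshape(3,1),np.array(p["tvec"],float).reshape(3,1)
def back(p,uv,z):
    K,r,t=cam(p);R=cv2.Rodrigues(r)[0]
    n=cv2.undistortPoints(np.array(uv,float).reshape(-1,1,2),K,None)[:,0]
    d=np.c_[n,np.ones(len(n))]@R;c=(-R.T@t).ravel()
    return (c+d*((z-c[2])/d[:,2])[:,None])[:,:2]
def proj(p,X): 
    K,r,t=cam(p);return cv2.projectPoints(np.array(X,float).reshape(-1,1,3),r,t,K,None)[0][:,0]
def rect(p,mask,z):
    m=mask.astype(np.uint8);n,l,s,_=cv2.connectedComponentsWithStats(m)
    m=(l==1+np.argmax(s[1:,4])).astype(np.uint8)
    c=max(cv2.findContours(m,cv2.RETR_EXTERNAL,cv2.CHAIN_APPROX_NONE)[0],key=cv2.contourArea)[:,0]
    hull=cv2.minAreaRect((back(p,c,z)*1000).astype(np.float32))
    v,u=np.nonzero(m);w=back(p,np.c_[u,v],z);C=np.cov(w.T);e,V=np.linalg.eigh(C)
    ax=V[:,1]*np.sign(V[1,1]);return w.mean(0),np.degrees(np.arctan2(ax[1],ax[0])),np.sqrt(12*e)*1000,hull
def pan(p):
    o=ctrl.outline_of(p,"pan")[0];r=rect(p,o["pixels"],.045);return r,o["pixels"]
W=None
E
python3 - <<'E'
from h import *
p=ctrl.snapshot("top")
r,m=pan(p);print("pan",r)
g=cv2.cvtColor(p["pixels"],cv2.COLOR_BGR2GRAY)
k=np.zeros_like(g);k[185:292,165:275]=(g[185:292,165:275]<45)
k=cv2.morphologyEx(k,cv2.MORPH_OPEN,np.ones((9,9)))
q=rect(p,k,0.);print("glass",q)
sc=6
im=cv2.resize(p["pixels"][190:275,255:385],None,fx=sc,fy=sc,interpolation=cv2.INTER_CUBIC)
def draw(X,col):
    uv=((proj(p,X)-[255,190]+.5)*sc).astype(int);cv2.polylines(im,[uv],True,col,1)
c=np.array(q[3][0])/1000;a=np.radians(min([q[3][2],q[3][2]-90,q[3][2]+90],key=lambda t:abs(t-90)))
ux=np.array([np.cos(a),np.sin(a)]);uy=np.array([-ux[1],ux[0]])
org=c-.14*ux;print("org",org,"yaw",np.degrees(a))
T=np.linspace(0,6.28,30)
for s in(1,-1):
    for z in(0,.062):
        pc=org+uy*.0705*s
        draw([[*(pc+.0125*np.array([np.cos(t),np.sin(t)])),z] for t in T],(0,255,0) if z else (255,255,0))
b=cv2.boxPoints(r[3])/1000;draw([[*x,.045] for x in b],(0,0,255))
cv2.imwrite("pics/z1.png",im)
E
```

```text
pan (array([ 0.58917311, -0.20319701]), np.float64(83.83240030746033), array([104.45690911, 171.67268504]), ((589.3320922851562, -202.59056091308594), (176.03878784179688, 107.10047149658203), 83.53703308105469))
glass (array([0.53603134, 0.1242677 ]), np.float64(120.43904762720119), array([207.18275375, 233.8879376 ]), ((539.660888671875, 128.4930419921875), (216.6710968017578, 236.6332550048828), 8.346144676208496))
org [ 0.55998232 -0.01002425] yaw 98.34614467620851
```

View pics/z1.png

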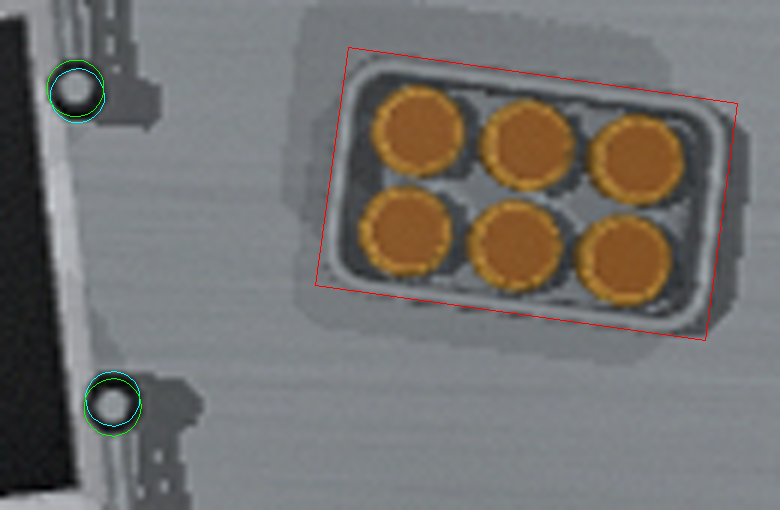

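The overlay matches the picture. The warmer origin is at (0.560,-0.010) with yaw 98.3°. In the warmer frame the pan is at about (-195,-1) mm, -14.8°. I'll push its back end with both fingers as a bar square to the warmer axis; this should turn the pan square as it moves.

carry_out(
  increments=[
    [0,0,10,60,50,0,0.5],
    [0,0,20,110,90,0,0.5],
    [0,0,30,160,130,-20,0.5],
    [0,0,40,200,170,-40,0.5],
    [0,0,50,240,210,-60,0.5],
    [0,0,60,280,240,-80,0.5],
    [0,0,70,318,275,-106,0.5],
    [0,0,73.6,318,275,-106,0.5],
    [0,0,73.6,318,275,-106,0.5],
    [0,0,73.6,318,275,-106,0.5],
    [0,0,73.6,318,275,-106,0.5],
    [0,0,73.6,318,275,-106,0.5],
  ],
)

```text
clock: 2.7
tool_pos: [0.6002, -0.3387, 0.1211]
orientation: [-180.0, 0.0, -171.7]
force: [0.4, 0.1, 0.3]
opening: 0.0437
```

carry_out(
  increments=[
    [0,0,0,0,0,-40,0.55],
    [0,0,0,0,0,-75,0.55],
    [0,0,0,0,0,-95,0.55],
    [0,0,0,0,0,-101,0.55],
    [0,0,0,0,0,-101,0.55],
    [0,0,0,0,0,-101,0.55],
  ],
)

```text
clock: 3.45
tool_pos: [0.6012, -0.3384, 0.0209]
orientation: [-179.9, 0.1, -171.7]
force: [0.7, 0.0, -0.1]
opening: 0.0394
```

```bash
python3 - <<'E'
from h import *
o=ctrl.get_obs();print(o["tool_pos"],o["opening"],o["force"])
p=ctrl.snapshot("scene");cv2.imwrite("pics/s2.png",cv2.resize(p["pixels"][140:320,100:340],None,fx=3,fy=3,interpolation=cv2.INTER_CUBIC))
E
```

```text
[ 0.60123063 -0.33839537  0.02089801] 0.03937085522220452 [ 0.66529505  0.01959472 -0.05778043]
```

View pics/s2.png

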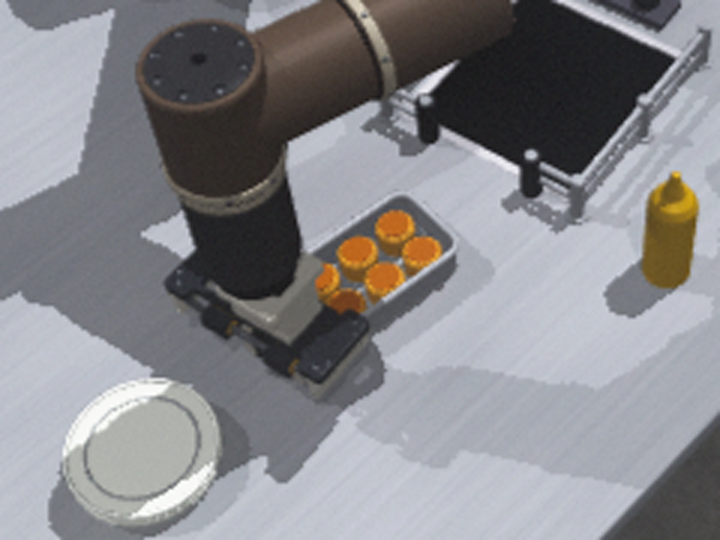

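The gripper is down behind the pan (pan at about (385,255) in the crop), clear of the plates. I'll push 65 mm along the warmer axis.

carry_out(
  increments=[
    [0,0,0,-1.5,10,0,0.55],
    [0,0,0,-2.9,20,0,0.55],
    [0,0,0,-3.6,25,0,0.55],
    [0,0,0,-4.4,30,0,0.55],
    [0,0,0,-5.1,35,0,0.55],
    [0,0,0,-5.8,40,0,0.55],
    [0,0,0,-6.6,45,0,0.55],
    [0,0,0,-7.3,50,0,0.55],
    [0,0,0,-8,55,0,0.55],
    [0,0,0,-8.7,60,0,0.55],
    [0,0,0,-9.4,64,0,0.55],
    [0,0,0,-9.4,64,0,0.55],
  ],
)

```text
clock: 5.0
tool_pos: [0.591, -0.2735, 0.0196]
orientation: [180.0, 0.0, -171.6]
force: [0.9, -1.9, 0.0]
opening: 0.0396
```

```bash
cat >> h.py <<'E'
ORG=np.array([.560,-.010]);YAW=98.35
def wf(xy):
    a=np.radians(YAW);d=np.array(xy)-ORG
    return np.array([d[0]*np.cos(a)+d[1]*np.sin(a),-d[0]*np.sin(a)+d[1]*np.cos(a)])*1000
def look(name,draw=True):
    p=ctrl.snapshot("top");r,m=pan(p);h=r[3];a=min([h[2],h[2]-90,h[2]+90],key=lambda t:abs(t-YAW))
    o=ctrl.get_obs()
    print("hull",wf(np.array(h[0])/1000).round(1),h[1],round(a-YAW,1),"pca",wf(r[0]).round(1),round(r[1]-YAW,1),"tcp",wf(o["tool_pos"][:2]).round(1),o["tool_pos"].round(4),"F",o["force"].round(1),round(o["clock"],2))
    sc=5;im=cv2.resize(p["pixels"][180:295,225:380],None,fx=sc,fy=sc,interpolation=cv2.INTER_CUBIC)
    b=cv2.boxPoints(h)/1000;uv=((proj(p,[[*x,.045] for x in b])-[225,180]+.5)*sc).astype(int);cv2.polylines(im,[uv],True,(0,0,255),1)
    cv2.imwrite(f"pics/{name}.png",im)
E
python3 -c "
from h import *
look('t3')"
```

```text
hull [-198.8   47.8] (76.62906646728516, 35.82818603515625) -11.9 pca [-197.6   48.3] -13.0 tcp [-265.3    7.6] [ 0.591  -0.2736  0.0195] F [ 2.3 -0.6  0.6] 5.1
```

View pics/t3.png

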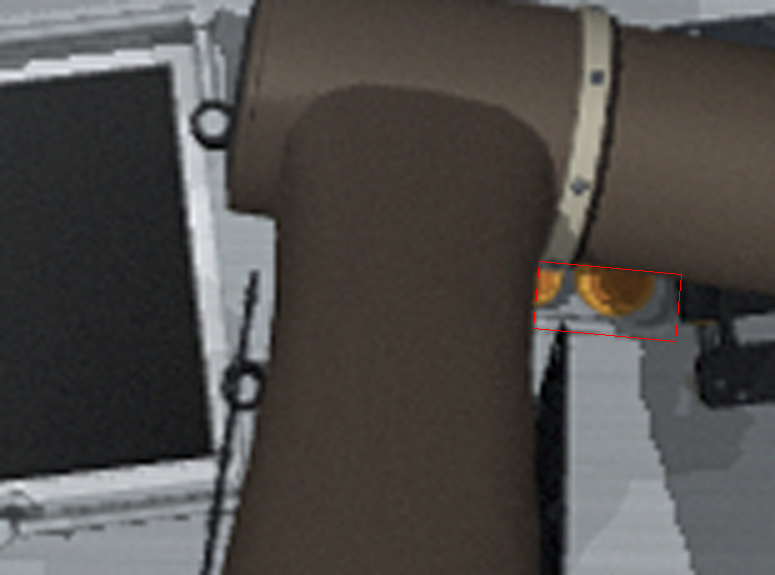

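The arm hides the pan from the top camera, so I'll fit a pan model to the outline in the scene view instead.

```bash
cat >> h.py <<'E'
from scipy.optimize import least_squares
def rr(L,Wd,r,z):
    T=np.linspace(0,np.pi/2,7);P=[]
    for i,(sx,sy) in enumerate([(1,1),(-1,1),(-1,-1),(1,-1)]):
        for t in T+i*np.pi/2: P.append([sx*(L/2-r)+r*np.cos(t),sy*(Wd/2-r)+r*np.sin(t),z])
    return np.array(P)
MOD=np.vstack([rr(.176,.108,.022,.045),rr(.176,.108,.022,.037),rr(.166,.098,.017,.0)])
def hullof(p,q):
    a=np.radians(YAW+q[2]);b=np.radians(YAW);R=lambda t:np.array([[np.cos(t),-np.sin(t)],[np.sin(t),np.cos(t)]])
    c=ORG+R(b)@(np.array(q[:2])/1000);X=MOD.copy();X[:,:2]=MOD[:,:2]@R(a).T+c
    return cv2.convexHull(proj(p,X).astype(np.float32))
def slook(name,q0):
    p=ctrl.snapshot("scene");m=ctrl.outline_of(p,"pan")[0]["pixels"].astype(np.uint8)
    n,l,s,_=cv2.connectedComponentsWithStats(m);m=(l==1+np.argmax(s[1:,4])).astype(np.uint8)
    c=max(cv2.findContours(m,cv2.RETR_EXTERNAL,cv2.CHAIN_APPROX_NONE)[0],key=cv2.contourArea)[:,0].astype(float)
    f=lambda q:np.array([cv2.pointPolygonTest(hullof(p,q),tuple(map(float,u)),True)-.5 for u in c])
    s=least_squares(f,q0,loss="cauchy",f_scale=.7,diff_step=1e-3,x_scale=[5,5,2])
    e=np.abs(f(s.x));o=ctrl.get_obs()
    print("pan",s.x.round(1),"med",np.median(e).round(2),"inl",(e<1.2).mean().round(2),"tcp",wf(o["tool_pos"][:2]).round(1),o["tool_pos"].round(4),"F",o["force"].round(1),round(o["clock"],2))
    sc=4;im=cv2.resize(p["pixels"][125:270,170:360],None,fx=sc,fy=sc,interpolation=cv2.INTER_CUBIC)
    cv2.polylines(im,[((hullof(p,s.x)-[170,125]+.5)*sc).astype(int)],True,(0,0,255),1)
    T=np.linspace(0,6.28,30);b=np.radians(YAW);uy=np.array([-np.sin(b),np.cos(b)])
    for y in(.0705,-.0705):
        for z in(0,.062): cv2.polylines(im,[((proj(p,[[*(ORG+uy*y+.0125*np.array([np.cos(t),np.sin(t)])),z] for t in T])-[170,125]+.5)*sc).astype(int)],True,(0,255,0),1)
    cv2.imwrite(f"pics/{name}.png",im);return s.x
E
python3 -c "
from h import *
slook('s4',[-190,-1,-12])"
```

```text
pan [-165.     7.7  -12.4] med 0.47 inl 0.65 tcp [-265.3    7.8] [ 0.5908 -0.2737  0.0194] F [ 0.7 -0.9  0.2] 5.2
```

View pics/s4.png

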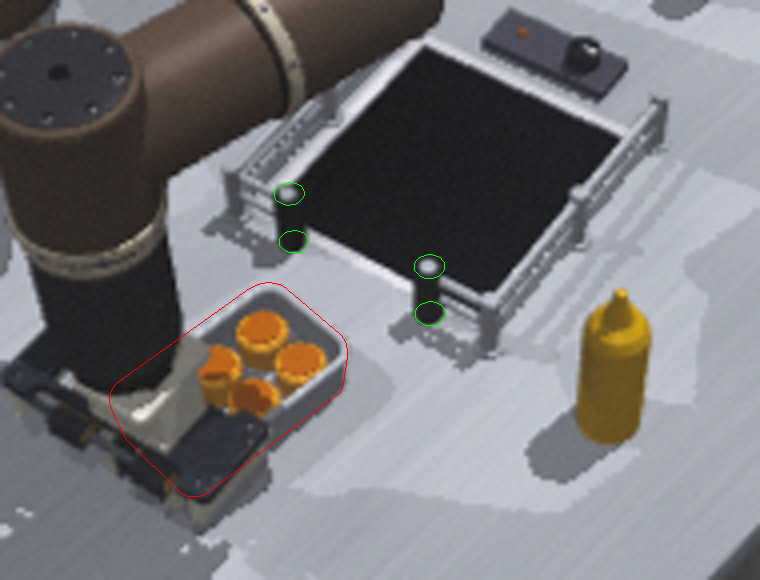

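The overlay fits: pan at about (-165, 8) mm, -12.4°. It's turning slowly because the contact arm is short. I'll back off, shift the bar toward the pan's own axis, and push while turning the bar slightly ahead of the pan.

carry_out(
  increments=[
    [0,0,0,1.5,-10,0,0.55],
    [0,0,0,2.9,-19.8,0,0.55],
    [0,0,-4,-5,-21,0,0.55],
    [0,0,-7.4,-12.9,-22.1,0,0.55],
    [0,0,-7.4,-14,-15,0,0.55],
    [0,0,-7.4,-15,-9,0,0.55],
    [0,0,-7.4,-15.8,-2.3,0,0.55],
    [0,0,-6.2,-15.9,1.7,0,0.55],
    [0,0,-5,-16,5.7,0,0.55],
    [0,0,-3.7,-16.1,9.2,0,0.55],
    [0,0,-2.5,-16.2,12.7,0,0.55],
    [0,0,-1.2,-16.4,16.2,0,0.55],
    [0,0,0,-16.7,19.8,0,0.55],
    [0,0,1,-17,23.8,0,0.55],
    [0,0,2,-17.3,27.8,0,0.55],
    [0,0,2,-17.3,27.8,0,0.55],
  ],
)

```text
clock: 7.2
tool_pos: [0.5737, -0.2456, 0.0196]
orientation: [180.0, -0.0, -169.6]
force: [1.6, -0.2, -0.5]
opening: 0.0395
```

```bash
python3 -c "
from h import *
slook('s5',[-140,5,-3])"
```

```text
pan [-134.1   10.8   -8.8] med 0.43 inl 0.66 tcp [-235.1   20.9] [ 0.5735 -0.2457  0.0195] F [ 0.2 -0.5 -0.4] 7.3
```

View pics/s5.png

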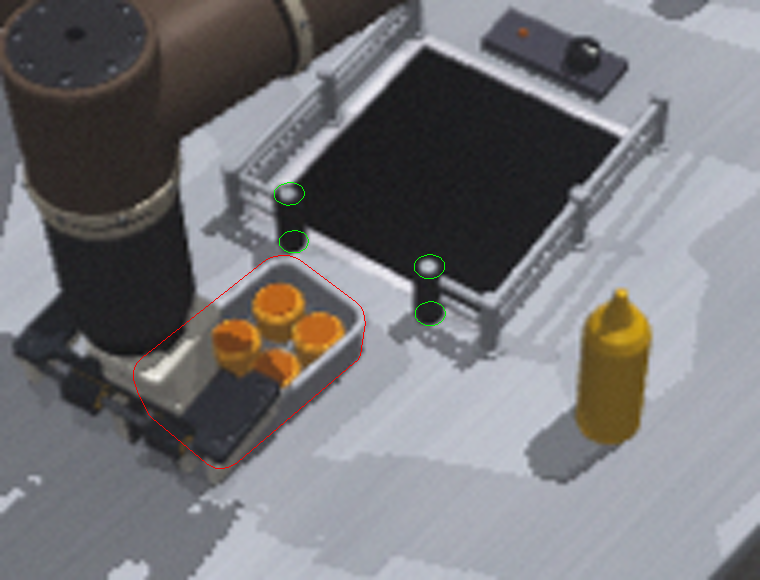

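The pan is at about (-134, +11) mm, -8.8°, so the back must go toward -y and the front should stay put. A sideways nudge on the near long side by the back end gives that. I'll back off, go around, and nudge.

carry_out(
  increments=[
    [0,0,-1,2,-14,0,0.55],
    [0,0,-2,3.9,-26.7,0,0.55],
    [0,0,-2,-25,-31,0,0.55],
    [0,0,-2,-55,-36,0,0.55],
    [0,0,-2,-85,-40,0,0.55],
    [0,0,-2,-108.8,-43.2,0,0.55],
    [0,0,-2,-112,-20,0,0.55],
    [0,0,-2,-116,8,0,0.55],
    [0,0,-2,-120,33,0,0.55],
    [0,0,-2,-120,33,0,0.55],
    [0,0,-2,-112,34,0,0.55],
    [0,0,-2,-104.2,35.3,0,0.55],
    [0,0,-2,-100,36,0,0.55],
    [0,0,-2,-96,36.5,0,0.55],
    [0,0,-2,-92,37,0,0.55],
    [0,0,-2,-88,37.7,0,0.55],
    [0,0,-2,-83.5,38.3,0,0.55],
    [0,0,-2,-83.5,38.3,0,0.55],
  ],
)

```text
clock: 9.55
tool_pos: [0.4888, -0.2084, 0.0194]
orientation: [180.0, -0.2, -171.7]
force: [-2.6, -3.9, 3.3]
opening: 0.0394
```

```bash
python3 -c "
from h import *
slook('s6',[-134,5,-1])
look('t6')"
```

```text
pan [-131.6    2.1   -4.3] med 0.26 inl 0.79 tcp [-186.    99.3] [ 0.4888 -0.2084  0.0194] F [-3.8 -3.7  1.9] 9.65
hull [-129.1   -0.4] (101.85641479492188, 171.99551391601562) -6.7 pca [-119.6   -8.1] 4.8 tcp [-186.    99.2] [ 0.4888 -0.2084  0.0194] F [-3.7 -4.6  1.9] 9.75
```

View pics/s6.png

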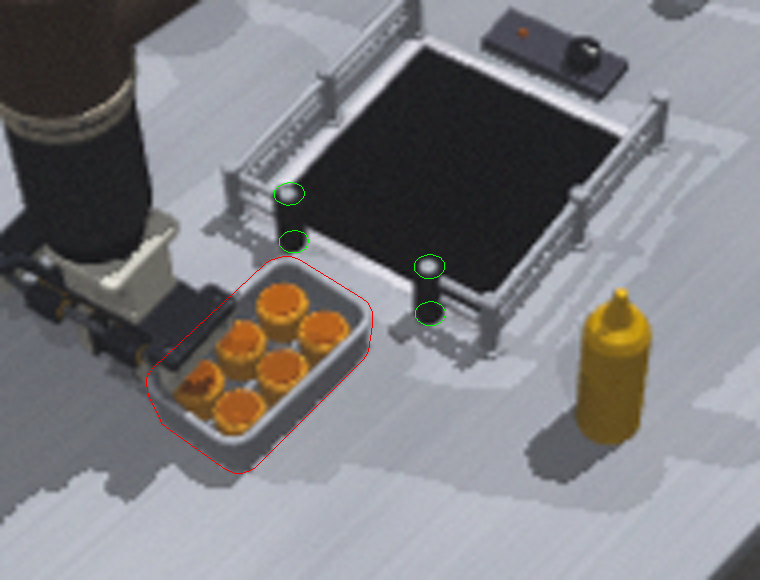

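One more small nudge, then retract for a clean look from both cameras.

carry_out(
  increments=[
    [0,0,0,2.5,0.4,0,0.55],
    [0,0,0,5,0.7,0,0.55],
    [0,0,0,7.4,1.1,0,0.55],
    [0,0,0,7.4,1.1,0,0.55],
    [0,0,0,-10,-1.5,0,0.55],
    [0,0,0,-35,-5,0,0.55],
    [0,0,0,-31,-35,0,0.55],
    [0,0,0,-27,-75,0,0.55],
    [0,0,0,-27,-95,0,0.55],
  ],
)

```text
clock: 10.88
tool_pos: [0.4629, -0.3043, 0.0197]
orientation: [-180.0, 0.0, -171.7]
force: [0.9, -0.4, 0.9]
opening: 0.0393
```

```bash
python3 -c "
from h import *
slook('s7',[-131,0,0])
look('t7')"
```

```text
pan [-127.1    0.     0. ] med 0.53 inl 0.88 tcp [-277.1  139.2] [ 0.4626 -0.3043  0.0194] F [-0.   0.5  0.5] 10.97
hull [-127.2   -5.5] (98.4240493774414, 175.6254119873047) -1.9 pca [-132.3  -11.1] -6.6 tcp [-275.6  139.1] [ 0.4624 -0.3028  0.0194] F [ 0.5  0.4 -0. ] 11.07
```

View pics/t7.png

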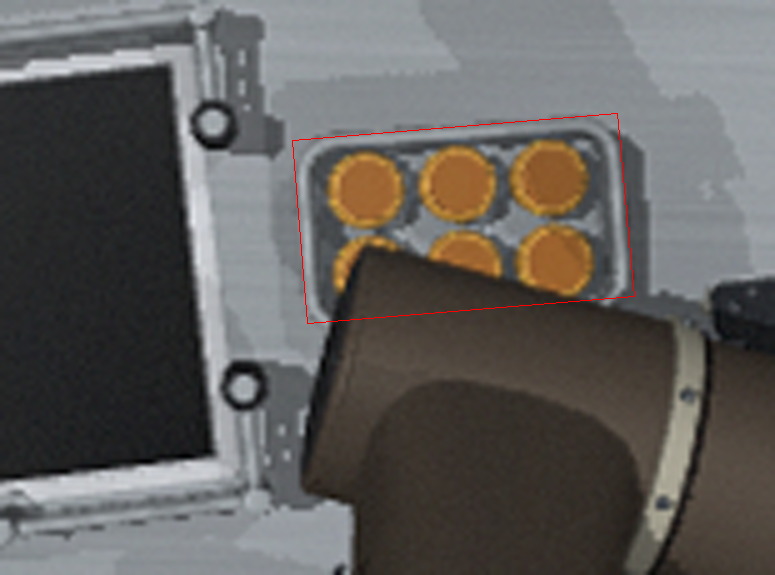

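My fit got stuck because it started from zero (relative step size). I'll fix that and use the same robust fit on both cameras.

```bash
cat >> h.py <<'E'
def fit(q0,cams=("scene","top")):
    o=ctrl.get_obs();print("tcp",wf(o["tool_pos"][:2]).round(1),o["orientation"].round(1),"F",o["force"].round(1),round(o["clock"],2))
    for n in cams:
        p=ctrl.snapshot(n);d=ctrl.outline_of(p,"pan")
        if not d: print(n,"none");continue
        m=d[0]["pixels"].astype(np.uint8);_,l,s,_=cv2.connectedComponentsWithStats(m);m=(l==1+np.argmax(s[1:,4])).astype(np.uint8)
        c=max(cv2.findContours(m,cv2.RETR_EXTERNAL,cv2.CHAIN_APPROX_NONE)[0],key=cv2.contourArea)[:,0].astype(float)
        f=lambda q:np.array([cv2.pointPolygonTest(hullof(p,np.array(q)-1000),tuple(map(float,u)),True)-.5 for u in c])
        best=min((least_squares(f,np.array(q0,float)+1000+[0,0,da],loss="cauchy",f_scale=.7,diff_step=3e-4,x_scale=[5,5,2]) for da in(-4,0,4)),key=lambda s:s.cost)
        e=np.abs(f(best.x));print(n,(best.x-1000).round(1),"cost",round(best.cost,1),"inl",(e<1.2).mean().round(2))
E
python3 -c "
from h import *
fit([-128,0,-1])"
```

```text
tcp [-275.6  139.1] [ 180.    -0.  -171.7] F [ 0.5  0.4 -0. ] 11.07
scene [-128.3   -0.3   -2.4] cost 13.1 inl 0.93
top [-127.1   -1.6   -2.9] cost 81.9 inl 0.67
```

Both cameras agree: the pan is at about (-128, -1) mm, -2.6°. I'll go behind it and push straight along the axis, stopping just before the mouth to check.

carry_out(
  increments=[
    [0,0,0,30,8,0,0.55],
    [0,0,1,65,19,0,0.55],
    [0,0,1,100,30,0,0.55],
    [0,0,1,136.4,41.2,0,0.55],
    [0,0,1,136.4,41.2,0,0.55],
    [0,0,1,134,56,0,0.55],
    [0,0,1,132.3,68.9,0,0.55],
    [0,0,1,131.5,74.8,0,0.55],
    [0,0,1,130.6,80.8,0,0.55],
    [0,0,1,129.7,86.7,0,0.55],
    [0,0,1,128.9,92.6,0,0.55],
    [0,0,1,128,98.6,0,0.55],
    [0,0,1,127.1,104.5,0,0.55],
    [0,0,1,127.1,104.5,0,0.55],
  ],
)

```text
clock: 13.02
tool_pos: [0.5902, -0.1979, 0.0197]
orientation: [180.0, -0.0, -170.6]
force: [1.5, -0.0, 0.3]
opening: 0.0396
```

```bash
python3 -c "
from h import *
fit([-96,-1,-.5])"
```

```text
tcp [-190.3   -2.6] [ 180.    -0.  -170.6] F [ 1.5 -0.   0.3] 13.03
scene [-94.8   4.8   0.4] cost 45.3 inl 0.63
top [-140.4    0.7    2.7] cost 42.1 inl 0.45
```

```bash
python3 -c "
from h import *
slook('s8',[-94.8,4.8,.4])"
```

```text
pan [-95.4   3.7   0.9] med 0.6 inl 0.62 tcp [-190.7   -2.5] [ 0.5901 -0.1983  0.0194] F [ 0.9  0.5 -0.7] 13.32
```

View pics/s8.png

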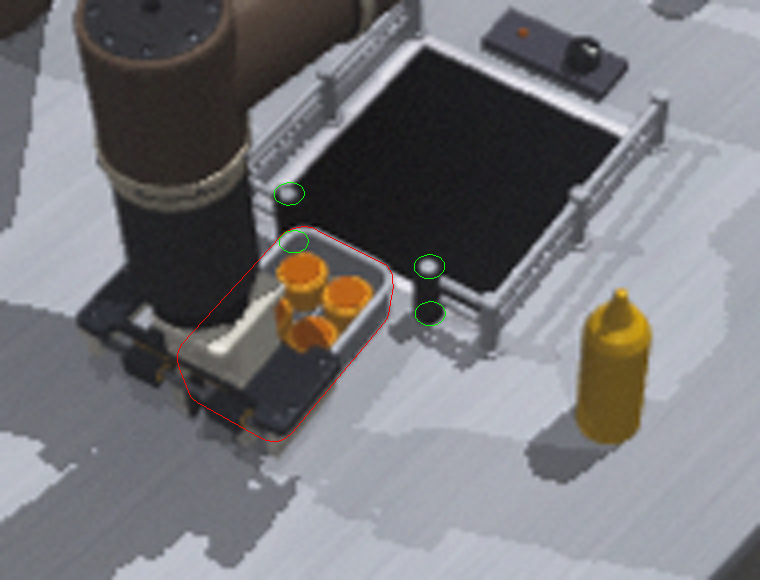

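The overlay fits: front just at the mouth, y about +4, angle about 0.5°. The rounded corners should self-centre, so I'll push on slowly and watch the force.

carry_out(
  increments=[
    [0,0,-0.5,-0.6,4,0,0.55],
    [0,0,-1,-1.2,8,0,0.55],
    [0,0,-1,-1.7,12,0,0.55],
    [0,0,-1,-2.3,16,0,0.55],
    [0,0,-1,-2.9,20,0,0.55],
    [0,0,-1,-3.5,24,0,0.55],
    [0,0,-1,-4.1,28,0,0.55],
    [0,0,-1,-4.7,32,0,0.55],
    [0,0,-1,-5.2,36,0,0.55],
    [0,0,-1,-5.8,40,0,0.55],
  ],
)

```text
clock: 14.58
tool_pos: [0.5845, -0.1581, 0.0195]
orientation: [180.0, -0.0, -171.7]
force: [0.1, -4.1, -3.5]
opening: 0.0395
```

```bash
python3 -c "
from h import *
fit([-56,1,.5],['scene'])"
```

```text
tcp [-150.1   -2.7] [ 180.    -0.  -171.7] F [ 0.1 -4.1 -3.5] 14.57
scene [-54.8   0.4   2.4] cost 50.4 inl 0.53
```

carry_out(
  increments=[
    [0,0,0,-0.7,5,0,0.55],
    [0,0,0,-1.4,10,0,0.55],
    [0,0,0,-2.2,15,0,0.55],
    [0,0,0,-2.9,20,0,0.55],
    [0,0,0,-3.6,25,0,0.55],
    [0,0,0,-4.4,30,0,0.55],
    [0,0,0,-5.1,35,0,0.55],
    [0,0,0,-5.8,40,0,0.55],
    [0,0,0,-6.6,45,0,0.55],
  ],
)

```text
clock: 15.8
tool_pos: [0.578, -0.1132, 0.0197]
orientation: [-180.0, 0.0, -171.7]
force: [0.5, -5.5, 0.1]
opening: 0.0393
```

```bash
python3 -c "
from h import *
fit([-10,1,.5],['scene'])
slook('s9',[-10,1,.5])"
```

```text
tcp [-104.7   -2.8] [-180.     0.  -171.7] F [ 0.5 -5.5  0.1] 15.8
scene [-10.8   4.6  -1.8] cost 52.3 inl 0.49
pan [-8.7 -0.3  3.8] med 1.69 inl 0.47 tcp [-104.4   -2.8] [ 0.5779 -0.1129  0.0196] F [ 0.3 -0.  -0.3] 16.0
```

View pics/s9.png

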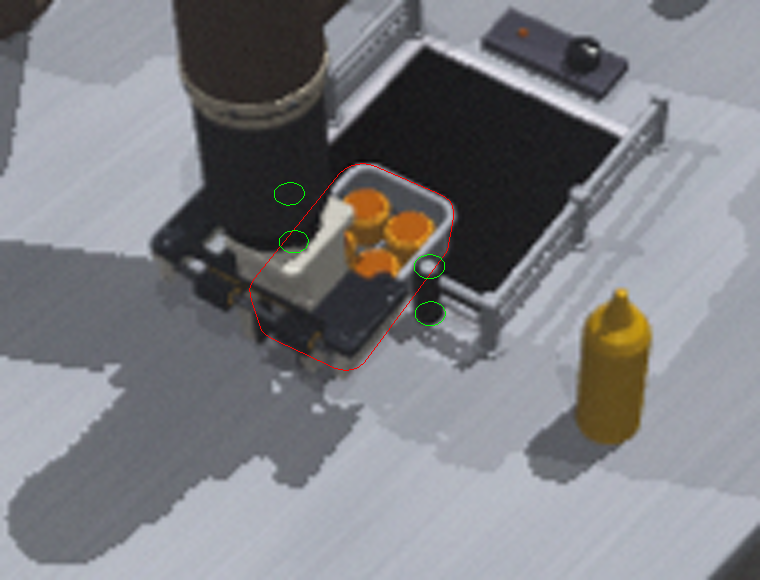

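The pan is in the mouth, between the posts, and the push force is low. I'll keep going.

carry_out(
  increments=[
    [0,0,0,-0.7,5,0,0.55],
    [0,0,0,-1.4,10,0,0.55],
    [0,0,0,-2.2,15,0,0.55],
    [0,0,0,-2.9,20,0,0.55],
    [0,0,0,-3.6,25,0,0.55],
    [0,0,0,-4.4,30,0,0.55],
    [0,0,0,-5.1,35,0,0.55],
    [0,0,0,-5.8,40,0,0.55],
    [0,0,0,-6.6,45,0,0.55],
    [0,0,0,-7.3,50,0,0.55],
    [0,0,0,-8,55,0,0.55],
    [0,0,0,-8.7,60,0,0.55],
    [0,0,0,-9.5,65,0,0.55],
    [0,0,0,-10.2,70,0,0.55],
  ],
)

```text
clock: 17.75
tool_pos: [0.5675, -0.0436, 0.0196]
orientation: [-180.0, -0.0, -171.7]
force: [1.7, -5.1, 0.6]
opening: 0.0397
```

carry_out(
  increments=[
    [0,0,0,-0.7,5,0,0.55],
    [0,0,0,-1.4,10,0,0.55],
    [0,0,0,-2.2,15,0,0.55],
    [0,0,0,-2.9,20,0,0.55],
    [0,0,0,-3.6,25,0,0.55],
    [0,0,0,-4.4,30,0,0.55],
    [0,0,0,-5.1,35,0,0.55],
    [0,0,0,-5.8,40,0,0.55],
    [0,0,0,-6.6,45,0,0.55],
    [0,0,0,-7.3,50,0,0.55],
    [0,0,0,-8,55,0,0.55],
    [0,0,0,-8.7,60,0,0.55],
    [0,0,0,-9.5,65,0,0.55],
    [0,0,0,-10.2,70,0,0.55],
  ],
)

```text
clock: 19.5
tool_pos: [0.5571, 0.0262, 0.0195]
orientation: [-180.0, -0.1, -171.7]
force: [1.3, -6.0, 1.1]
opening: 0.0396
```

Now retreat straight back out, raise, and move clear.

carry_out(
  increments=[
    [0,0,0,2.9,-20,0,0.55],
    [0,0,0,8,-55,0,0.55],
    [0,0,0,14.5,-99,0,0.55],
    [0,0,0,20,-140,0,0.55],
    [0,0,0,20,-150,50,0.55],
    [0,0,0,10,-190,100,0.55],
    [0,0,0,-20,-240,150,0.55],
    [0,0,0,-50,-290,150,0.55],
    [0,0,0,-80,-340,150,0.55],
    [0,0,0,-80,-340,150,0.55],
    [0,0,0,-80,-340,150,0.55],
  ],
)

```text
clock: 20.88
tool_pos: [0.477, -0.3142, 0.1695]
orientation: [180.0, 0.0, -171.8]
force: [-0.1, 0.0, 0.3]
opening: 0.0395
```

```bash
python3 -c "
from h import *
fit([132,1,.5])
look('t10')"
```

```text
tcp [-288.9  126.3] [ 180.     0.  -171.8] F [-0.1  0.   0.3] 20.88
scene [132.9   3.    1.4] cost 5.8 inl 1.0
top [134.    1.8  -0.3] cost 11.7 inl 1.0
hull [134.1   1.7] (111.27278900146484, 179.40882873535156) 0.6 pca [134.3   1.7] 0.7 tcp [-287.5  124.9] [ 0.4782 -0.3126  0.1694] F [-0.1  0.3  0. ] 21.18
```

View pics/t10.png

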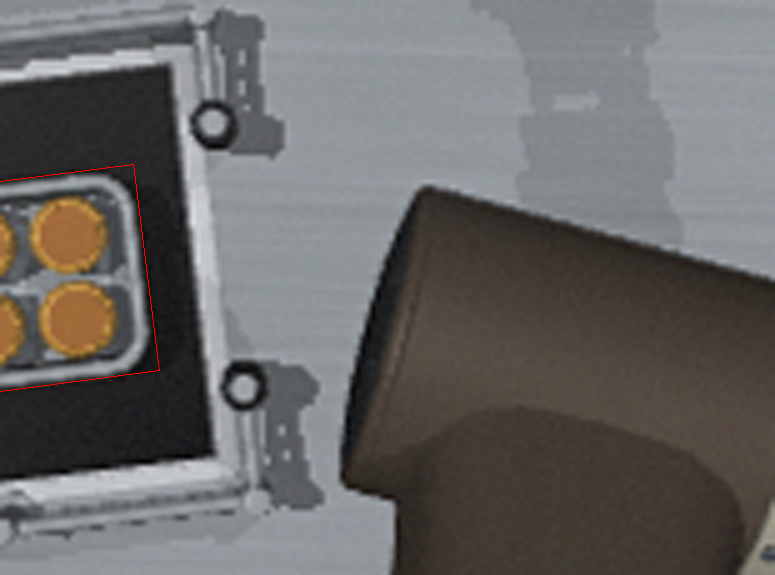

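The whole back end of the pan is on the glass and clear of the posts. It sits at x about 134 mm and y about 2 mm, nearly square, so its ends are at about 46 and 222 mm, inside the 18–262 mm limits. I'm handing in.

```bash
python3 -c "
from plant import ctrl
print(ctrl.get_obs()['qvel'].round(2));print(ctrl.close_job())"
```

```text
[-0.15 -0.01  0.07  0.01 -0.08  0.12]
the job is handed in; nothing more can be done
None
```

The pan is on the black warming plate and the job is handed in at about 21 s. No verdict was reported.

I pushed the pan from behind with two half-open fingers. Two sideways nudges near its back end brought it almost square, and then I pushed it straight in between the posts. Wrist forces read at the end of each move stayed under about 7 N.

**Final position:** both cameras put the pan's centre at x ≈ 133–134 mm and y ≈ 2–3 mm in the warmer's frame. Its ends are then at about 46 and 222 mm, inside the 18–262 mm limits. The gripper was well clear when I handed in.

**Disagreements and gaps:**
- **Final angle:** the two cameras differed by about 1.7° (+1.4° and −0.3°), which is harmless here.
- **Mouth passage:** the arm partly hid the pan in the mouth, so those readings were rough: y from −0.3 to +4.6 mm, angle from −1.8° to +3.8°. All the y readings are within the ±15 mm allowed.
- **One failed fit:** one pan measurement got stuck at its starting value; I fixed the fit and measured again.
- **Other objects:** I did not measure the plates, bottle and shaker again. I kept the arm's path clear of them, and the bottle looked unmoved in the scene pictures.

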